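# Draw the sagging bolt of the drying hutch and hold its gate ajar

### The job

Open the slatted drying hutch a little so that the freshly painted figures get air: lift the sagging barrel bolt by its knob so that its notched nose clears the bent-up lip of the keeper, and draw it right back. Then ease the gate open about a hand's width (10 cm at its free edge), without flinging it wide or letting it slam, and finish while still holding it there against its closing spring. Leave the paint jar and the cup where they stand.

Things in the scene. Friction and masses are not known exactly. Their poses are not given: they have to be found in the camera images.
- hutch: Fixed bench-top drying hutch of pine, 440 mm wide (its y), 220 mm deep (x), 245 mm high, slatted roof. Origin: centre of its underside, on the bench. Its x axis points from front to back (front face at x = -110 mm), z up; the gate's hinge is at its -y end, the bolt's keeper at its +y end. The gate is inset in the front, flush with the frame, 357 mm wide, 18 mm thick; its top rail carries the bolt.
- gate_hinge (a point): Point on the gate's upright hinge axis, on the front face at the hutch's y = -179 mm, at the height of the bolt (202 mm above the bench).
- gate_edge (a point): Point on the gate's outer face at its free edge, at the height of the bolt, 357 mm from the hinge axis (hutch's y = +178 mm when shut). Moves with the gate.
- gate: The slatted wooden gate (about 0.9 kg) with its bolt. Origin on the hinge axis at bench height; its y axis points from the hinge to the free edge, its x axis inward, z up.
- gate_swing (a joint): Angle of the gate, rad: 0 shut, growing as the free edge swings outward, away from the hutch (counterclockwise seen from above), at most 1.3. 0.28 is a gap of 10 cm at the free edge. A hinge spring always pulls it shut: 1.0 N m at 0, 1.3 N m at 0.3 (about 5 N at the knob).
- knob (a point): Grip point of the bolt: mid-length of the bare stem of its knob, a round steel bar 12 mm thick pointing straight out from the gate, 45 mm off its face. The stem is bare 19 mm to either side of this point, then a 22 mm ball at the outer end. About 200 mm above the bench. Room all round it: pinch it from above, fingers either side along the bolt. Moves with bolt and gate.
- bolt_nose (a point): Centre of the end face of the bolt's nose. The bolt is a 14 mm round bar along the gate's y axis, 16 mm off its face, pointing away from the hinge into the keeper, a staple on the frame. The knob's stem is 67 mm behind this point. 12 to 24 mm behind it a notch 6 mm deep in the underside straddles the keeper's bent-up lip, 4 mm thick: unlifted, the bolt draws at most 5 mm and catches.
- bolt_draw (a joint): How far the bolt is drawn back along the gate towards the hinge, m: 0 home, 0.05 at its stop. It is clear of lip and keeper at 0.024. Friction 1 to 2 N; it stays where it is left.
- bolt_lift (a joint): Tilt of the bolt about its loose rear barrel, rad: 0 sagged, at most 0.15, growing as knob and nose are lifted. The barrel is 85 mm from the knob's stem, towards the hinge, with the bolt home. The nose passes the lip above about 0.045 (4 mm lift at the knob; 5 to 9 mm is good, at 10 the nose meets the keeper's top). Takes 2 to 3 N, sags back when let go; past the lip it may sag.
- jar_mid (a point): Bystander: a closed paint jar, 64 mm wide, 85 mm high; this point is half-way up.
- cup_mid (a point): Bystander: a white cup, 76 mm wide, 80 mm high; this point is half-way up.

How it is judged (in metres and radians):
On the way, in this order (a step that is already met when the one before it is completed fails the run):
1. the bolt's nose is lifted and drawn over the keeper's lip (value of joint bolt_lift above 0.03 rad and value of joint bolt_draw above 0.008 m).
2. the bolt is drawn clear of the keeper (value of joint bolt_draw above 0.028 m), for 0.1 s.
3. the gate is opened ajar (value of joint gate_swing above 0.18 rad), for 0.1 s.
At the end, for the whole second after the job is handed in: The fingers hold the gate (or its bolt) with more than 1 N, the gate stands still ajar at 0.19 to 0.42 rad (a gap of about 7 to 15 cm at its free edge), the bolt is still drawn clear of the keeper (24 mm or more), and jar and cup are within 30 mm of where they stood (value of joint gate_swing between 0.19 and 0.42 rad and velocity of joint gate_swing between -0.08 and 0.08 rad/s and value of joint bolt_draw above 0.024 m and contact force between the fingers and gate above 1 N and distance of each of jar_mid, cup_mid from where it was at the start of the episode below 0.03 m); the arm keeps its last pose, push and grip.
It fails at once if the gate is flung wide (past 0.7 rad) (value of joint gate_swing above 0.7 rad).
It fails at once if the gate is flung or slams (faster than 1.5 rad/s) (velocity of joint gate_swing above 1.5 rad/s or velocity of joint gate_swing below -1.5 rad/s).
It fails at once if a bystander is knocked away (distance of any of jar_mid, cup_mid from where it was at the start of the episode above 0.03 m).
It also fails if it takes over 38 s, if anything falls off the work surface, if the arm or the gripper's body presses on something with over 40 N, if the wrist force passes 120 N, or if a joint passes its speed limit or range.

### The arm

A 6-joint arm with a two-finger parallel gripper is mounted at the origin on the work surface. World frame = base frame: x ahead of the robot, y to its left, z up, the work surface at z = 0. Lengths are in m, angles in degrees, forces in N, time in s.
With the tool pointing down it reaches from about 0.3 to 0.75 m from the base axis. Payload 8.5 kg.
Tool frame: the origin (TCP) lies at the very end of the fingers, on their centre line; the grasp point (between the pads) lies 19 mm behind it; z points along the fingers, y is the line along which they close (so a half turn about z gives the same grasp; the last joint's range is limited). The gripper opens to 85 mm and grips with 20 to 120 N. Pads are 22 mm wide; open, the fingers measure 114 mm over their backs; the gripper's body (76 mm by 85 mm) begins 54 mm behind the grasp point. The pads swing forward as they close: fully open they stand 13 mm farther back than shut.
Start: joints at [54.357, 21.807, 74.336, -0, 83.858, -12.336], TCP at [0.218, 0.505, 0.231] pointing down, gripper open.
Joint ranges: [-178.18, 178.18], [-50.72, 133.34], [12.68, 142.11], [-81.47, 261.47], [9.98, 163.14], [-165.26, 165.26]. Speed limits (degrees/s): [136.94, 136.94, 180, 180, 180, 180].

### API

Orientations are given as a 3x3 rotation matrix whose columns are the frame's x, y, z axes.
In Python, from station import get_obs, optics, ctrl gives the robot as it stands.
- The arm moves only by the shell command python3 -m handwheel 'ROWS' [FORCE]. ROWS is JSON, a list of rows, each a list of 3 entries, a list of its own where there are three numbers: the shift along the tool's x, y, z in m, then the turn, a rotation vector about the tool's x, y, z in degrees, then the opening, from 0 (shut) to 1 (fully open). A call has 1 to 8 rows; each row is the pose to reach, as a shift and turn from the pose commanded when the call began, along the tool's axes at that moment; what a row does not reach only later rows make up. A row lasts 1/12 s, in which the tool goes at most 41.7 mm and 7.16 degrees, less where a joint would pass 70% of its speed; a pose out of reach is approached as far as the arm can. A call with a gripper value outside its range is refused whole. The fingers move at their own pace and stop on an object; FORCE is the grip in N (left out, the last holds). Time passes only in rows, so rows that repeat a pose let the fingers close. It gives the time, the measured TCP pose, the force, the opening and the grip force at its end, in the units of the state.
- get_obs(): the state, without advancing time (a new reading comes with each control period).
- optics.grab_frame(name): name is "scene" or "top"; returns a dict with "img" (400x640x3 uint8, blue, green, red), "fx", "fy", "cx", "cy" (pixels), "rvec" (rotation vector, rad) and "tvec" (3), from world to camera coordinates, as OpenCV has them. Camera axes: x right, y down, z forward; pixel columns grow to the right and rows downward; lengths in m; the calibration is good to about 2 mm. A picture is of the moment at which its call begins. There is no depth.
- ctrl.hand_in(): hands the job in; it is judged then, once.
The state is a dict: "clock": time; "qpos": joint angles; "qvel": joint speeds; "effort": joint torques, N m; "eef_pos": TCP position; "orientation": TCP orientation; "wrist_force": force on the tool from outside, world axes, zero at the start; "torque": the same for the moment, N m; "width": finger opening in m; "gripper_force": force on a finger pad.
Only numpy, scipy, OpenCV 4.12 (cv2) and the standard library are available. Lean on these libraries where they do the work, as an engineer would, in place of code of your own. Each camera call takes 0.05 s, during which the arm holds its last target. There are 200 camera calls.

## Working session

There is one attempt and no reset: what is moved stays moved. The work goes in short steps, Python scripts to look and compute and a shell command to move; the robot and the scene stay as the last step left them, time stands still between calls to the robot, and variables do not carry over. Pictures are saved under pics/ and viewed, at most 10 in all, crops included, and the job is handed in when it is done.

```bash
mkdir -p pics; cat > h.py <<'E'
import numpy as np,cv2
from station import get_obs,optics,ctrl
def grab(n):
    f=optics.grab_frame(n);f['R']=cv2.Rodrigues(np.array(f['rvec'],float))[0];f['t']=np.array(f['tvec'],float).ravel();return f
def ray(f,u,v):
    d=f['R'].T@np.array([(u-f['cx'])/f['fx'],(v-f['cy'])/f['fy'],1]);return -f['R'].T@f['t'],d/np.linalg.norm(d)
def plane(f,u,v,z):
    o,d=ray(f,u,v);return o+d*(z-o[2])/d[2]
def tri(f,p,g,q):
    o,d=ray(f,*p);a,b=ray(g,*q);s=np.linalg.lstsq(np.c_[d,-b],a-o,rcond=None)[0]
    P,Q=o+d*s[0],a+b*s[1];return (P+Q)/2,np.linalg.norm(P-Q)
def proj(f,P):
    c=f['R']@np.array(P)+f['t'];return f['fx']*c[0]/c[2]+f['cx'],f['fy']*c[1]/c[2]+f['cy']
E
python3 - <<'E'
from h import *
for n in('scene','top'):
    f=grab(n);cv2.imwrite(f'pics/{n}0.png',f['img']);print(n,ray(f,320,200),f['fx'])
o=get_obs();print(o['clock'],o['eef_pos'],o['orientation'],o['width'])
E
```

```text
scene (array([0.48426026, 0.45484404, 0.85520316]), array([ 0.10119307, -0.57082787, -0.8148101 ])) 417.8590250538641
top (array([ 0.37611746, -0.04963319,  1.10368996]), array([ 0.20120795,  0.02053593, -0.97933326])) 433.5990675210021
0.1 [0.21747285 0.50490738 0.23078711] [[-9.18379909e-01  3.95699072e-01 -7.66228489e-04]
 [ 3.95699699e-01  9.18379397e-01 -1.01562904e-03]
 [ 3.01804990e-04 -1.23592968e-03 -9.99999191e-01]] 0.0855654112377766
```

View pics/scene0.png

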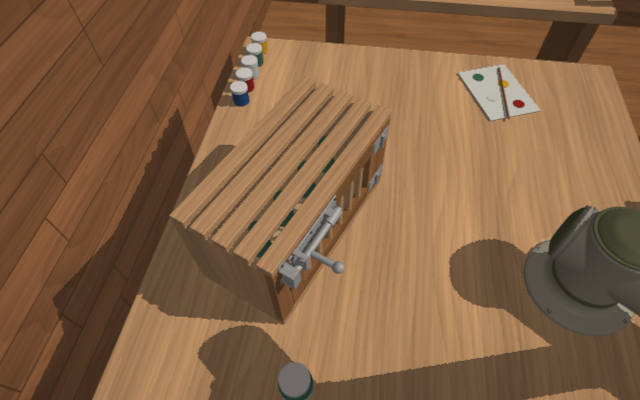

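View pics/top0.png

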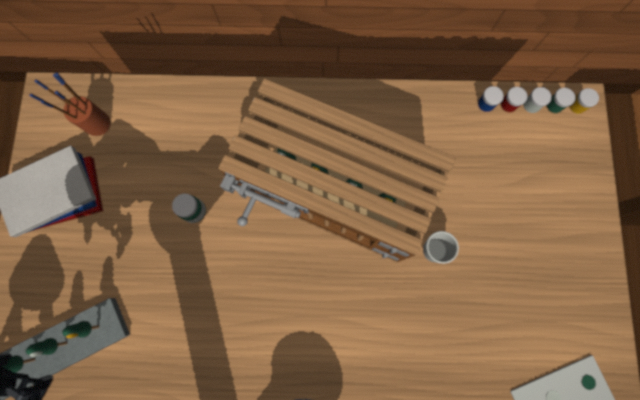

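The scene view shows the knob's ball at about (339,267) and the keeper near (290,272). In the top view the ball is at (243,221), the jar at (186,207) and the cup at (442,247). I'll zoom in on the bolt in both views.

```bash
python3 - <<'E'
from h import *
a=cv2.imread('pics/scene0.png')[195:295,265:365];b=cv2.imread('pics/top0.png')[160:260,205:305]
r=lambda x:cv2.resize(x,(400,400),interpolation=cv2.INTER_CUBIC)
cv2.imwrite('pics/crop0.png',np.hstack([r(a),r(b)]))
f=grab('scene');g=grab('top')
B,e=tri(f,(339,267),g,(243,221));print('ball',B,e)
# roof slat front edge ends in top view (z=.245)
L=plane(g,222,168,.245);R=plane(g,417,252,.245);print(L,R,np.linalg.norm(R-L),np.degrees(np.arctan2(*(L-R)[:2])))
L=plane(g,262,82,.245);R=plane(g,452,163,.245);print(L,R,np.linalg.norm(R-L),np.degrees(np.arctan2(*(L-R)[:2])))
print('jar',plane(g,186,207,.085),'cup',plane(g,442,247,.08))
E
```

```text
ball [0.5124469  0.13078675 0.19825799] 0.001772853148338131
[0.61523073 0.17146868 0.245     ] [ 0.45219791 -0.22533396  0.245     ] 0.42898954284923413 22.336107137602877
[0.80857861 0.0995587  0.245     ] [ 0.63626879 -0.30135546  0.245     ] 0.43637465241474943 23.257661234283102
jar [0.56126901 0.29167819 0.085     ] cup [ 0.4798454  -0.31816953  0.08      ]
```

View pics/crop0.png

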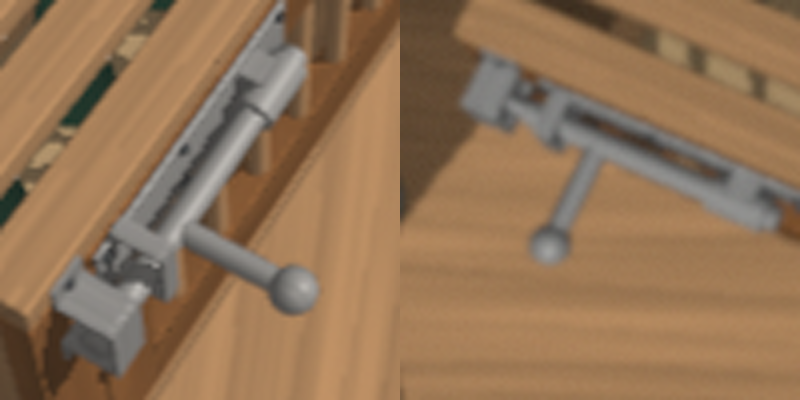

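The tool's y axis already lies along the gate (about 23°). I put the grip point at about (0.540, 0.119, 0.199), so I'll go above it first.

```bash
python3 -m handwheel '[[[-0.042,-0.021,0],[0,0,0],1],[[-0.08,-0.04,0],[0,0,0],1],[[-0.117,-0.059,0],[0,0,0],1],[[-0.154,-0.078,0],[0,0,0],1],[[-0.191,-0.097,0],[0,0,0],1],[[-0.228,-0.115,0],[0,0,0],1],[[-0.265,-0.134,0],[0,0,0],1],[[-0.302,-0.153,0],[0,0,0],1]]'
python3 -m handwheel '[[[-0.037,-0.019,0],[0,0,0],1],[[-0.074,-0.037,0],[0,0,0],1],[[-0.11,-0.056,0],[0,0,0],1],[[-0.135,-0.068,0],[0,0,0],1],[[-0.147,-0.074,0],[0,0,0],1],[[-0.147,-0.074,0],[0,0,0],1],[[-0.147,-0.074,0],[0,0,0],1]]'
python3 - <<'E'
from h import *
o=get_obs();print(o['clock'],o['eef_pos'],o['orientation'],o['wrist_force'])
f=grab('scene');g=grab('top')
r=lambda x:cv2.resize(x,(400,400),interpolation=cv2.INTER_CUBIC)
cv2.imwrite('pics/c1.png',np.hstack([r(f['img'][170:330,240:400]),r(g['img'][140:300,180:340])]))
for n in(f,g):print(proj(n,(.540,.119,.199)),proj(n,o['eef_pos']))
E
```

```text
clock: 0.87
eef_pos: [0.432, 0.2473, 0.2314]
orientation: [[-0.918, 0.396, -0.0], [0.396, 0.918, 0.0], [0.0, 0.0, -1.0]]
wrist_force: [1.0, 0.3, -0.4]
width: 0.0855
gripper_force: 0.0
clock: 1.45
eef_pos: [0.5365, 0.1232, 0.231]
orientation: [[-0.918, 0.396, -0.001], [0.396, 0.918, 0.0], [0.001, -0.0, -1.0]]
wrist_force: [-0.6, 0.5, 0.8]
width: 0.0854
gripper_force: 0.0
1.45 [0.53646771 0.12323715 0.23097937] [[-9.18158419e-01  3.96212039e-01 -1.06606619e-03]
 [ 3.96211935e-01  9.18159029e-01  3.16265248e-04]
 [ 1.10412640e-03 -1.32006547e-04 -9.99999382e-01]] [-0.62410744  0.54937258  0.78480977]
(np.float64(323.8019181012547), np.float64(258.6080951950028)) (np.float64(325.3344448440211), np.float64(252.30171731751176))
(np.float64(249.21834591049873), np.float64(208.6281445203123)) (np.float64(244.31154355748072), np.float64(207.4343783165478))
```

View pics/c1.png

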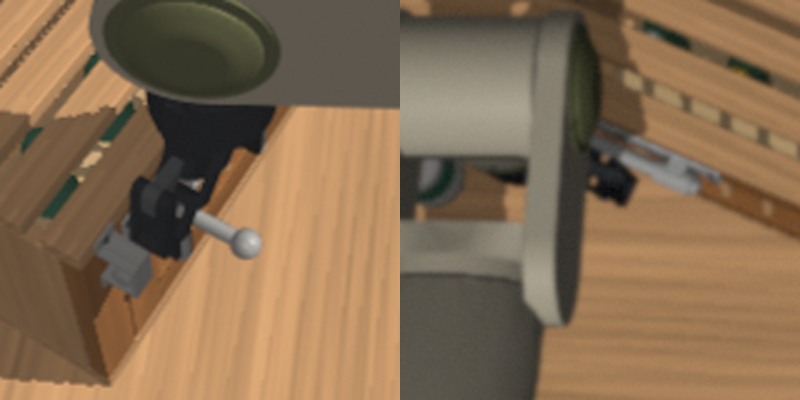

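The fingers straddle the stem: it runs from about (320,257) to the ball at (338,267), and the predicted grip pixel (324,259) lies on it. Next I descend and close.

```bash
python3 -m handwheel '[[[-0.003,-0.0025,0.012],[0,0,0],1],[[-0.003,-0.0025,0.027],[0,0,0],1],[[-0.003,-0.0025,0.042],[0,0,0],1],[[-0.003,-0.0025,0.051],[0,0,0],1],[[-0.003,-0.0025,0.051],[0,0,0],1],[[-0.003,-0.0025,0.051],[0,0,0],1]]'
python3 -m handwheel '[[[0,0,0],[0,0,0],0.6],[[0,0,0],[0,0,0],0.3],[[0,0,0],[0,0,0],0.1],[[0,0,0],[0,0,0],0.1],[[0,0,0],[0,0,0],0],[[0,0,0],[0,0,0],0],[[0,0,0],[0,0,0],0],[[0,0,0],[0,0,0],0]]' 40
```

```text
clock: 2.05
eef_pos: [0.5383, 0.1202, 0.1807]
orientation: [[-0.919, 0.395, -0.0], [0.395, 0.919, 0.0], [0.0, -0.0, -1.0]]
wrist_force: [0.2, -0.2, 0.8]
width: 0.0854
gripper_force: 0.0
clock: 2.72
eef_pos: [0.5388, 0.1195, 0.1805]
orientation: [[-0.918, 0.396, 0.001], [0.396, 0.918, 0.0], [-0.001, 0.0, -1.0]]
wrist_force: [-0.3, -0.6, 1.6]
width: 0.0104
gripper_force: 38.9
```

```bash
python3 -m handwheel '[[[0,0,-0.002],[0,0,0],0],[[0,0,-0.0045],[0,0,0],0],[[0,0,-0.007],[0,0,0],0],[[0,0,-0.007],[0,0,0],0],[[0,0,-0.007],[0,0,0],0],[[0,0,-0.007],[0,0,0],0]]'
python3 - <<'E'
from h import *
f=grab('scene');r=lambda x:cv2.resize(x,(600,600),interpolation=cv2.INTER_CUBIC)
cv2.imwrite('pics/c2.png',r(f['img'][210:310,260:360]))
E
```

```text
clock: 3.22
eef_pos: [0.5386, 0.1195, 0.1873]
orientation: [[-0.918, 0.396, -0.0], [0.396, 0.918, -0.0], [0.0, -0.0, -1.0]]
wrist_force: [1.0, 1.0, -2.9]
width: 0.0108
gripper_force: 39.0
```

View pics/c2.png

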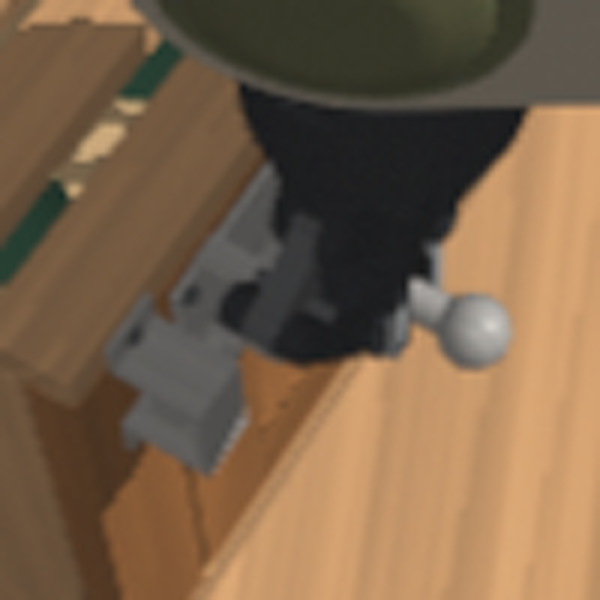

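The ball has risen from row 267 to 265 at about (339,265), with about 3 to 4 N downward on the tool, so the bolt is lifted and gripped. Now I draw it.

```bash
python3 -m handwheel '[[[0,-0.003,0],[0,0,0],0],[[0,-0.006,0],[0,0,0],0],[[0,-0.009,0],[0,0,0],0],[[0,-0.012,0],[0,0,0],0],[[0,-0.012,0],[0,0,0],0]]'
```

```text
clock: 3.68
eef_pos: [0.5336, 0.1078, 0.1873]
orientation: [[-0.918, 0.396, -0.0], [0.396, 0.918, -0.0], [0.0, -0.001, -1.0]]
wrist_force: [1.2, -2.3, -5.0]
width: 0.0103
gripper_force: 38.9
```

```bash
python3 -m handwheel '[[[0,-0.004,0],[0,0,0],0],[[0,-0.009,0.0005],[0,0,0],0],[[0,-0.014,0.001],[0,0,0],0],[[0,-0.019,0.002],[0,0,0],0],[[0,-0.024,0.003],[0,0,0],0],[[0,-0.028,0.0035],[0,0,0],0],[[0,-0.028,0.0035],[0,0,0],0],[[0,-0.028,0.0035],[0,0,0],0]]'
python3 - <<'E'
from h import *
f=grab('scene');r=lambda x:cv2.resize(x,(600,600),interpolation=cv2.INTER_CUBIC)
cv2.imwrite('pics/c3.png',r(f['img'][210:310,260:360]));print(get_obs()['wrist_force'])
E
```

```text
clock: 4.35
eef_pos: [0.5228, 0.0822, 0.1841]
orientation: [[-0.918, 0.396, 0.0], [0.396, 0.918, -0.001], [-0.001, -0.001, -1.0]]
wrist_force: [1.5, -1.0, -0.7]
width: 0.0106
gripper_force: 39.4
[ 1.33025409 -2.69627797 -0.23062082]
```

View pics/c3.png

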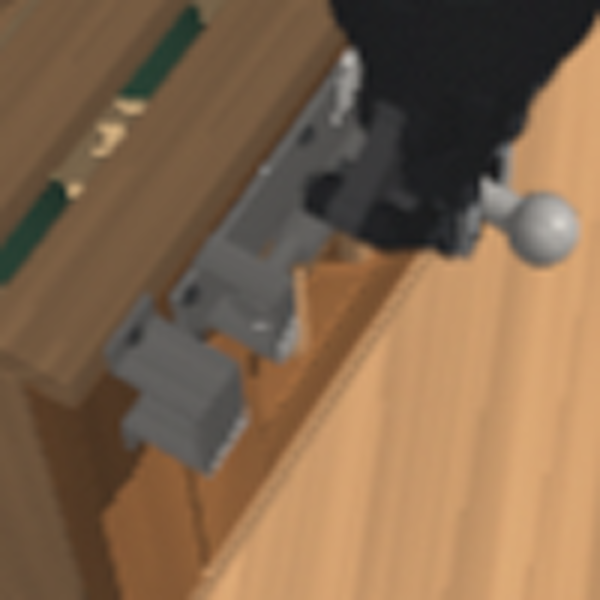

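The bolt is drawn back about 40 mm and its nose is clear of the keeper, with the ball at about (350,248). I'll swing the gate along its arc about the hinge, in two equal parts of 0.15 rad.

```bash
python3 -m handwheel '[[[0.0052,-0.0009,0],[0,0,-1.07],0],[[0.0103,-0.0019,0],[0,0,-2.15],0],[[0.0154,-0.003,0],[0,0,-3.2],0],[[0.0205,-0.0041,0],[0,0,-4.3],0],[[0.0257,-0.0054,0],[0,0,-5.4],0],[[0.0306,-0.0068,0],[0,0,-6.45],0],[[0.0355,-0.0083,0],[0,0,-7.5],0],[[0.0406,-0.0098,0],[0,0,-8.6],0]]' 60
python3 - <<'E'
from h import *
f=grab('scene');r=lambda x:cv2.resize(x,(600,600),interpolation=cv2.INTER_CUBIC)
cv2.imwrite('pics/c4.png',r(f['img'][190:340,240:390]));print(get_obs()['wrist_force'])
E
```

```text
clock: 5.07
eef_pos: [0.4817, 0.0899, 0.1841]
orientation: [[-0.968, 0.252, 0.002], [0.252, 0.968, -0.0], [-0.002, 0.0, -1.0]]
wrist_force: [5.3, -3.1, -1.0]
width: 0.01
gripper_force: 58.4
[ 4.5933177  -2.30069278 -0.93490854]
```

View pics/c4.png

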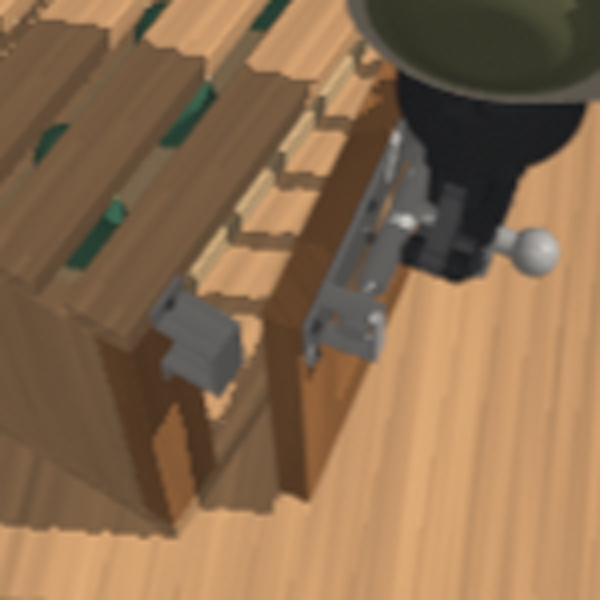

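The gate follows: its free edge, top at about (311,268), stands clear of the keeper at about (290,280). The force is about 5 N, as expected. I'll go on by the same arc to 0.30 rad and then hold.

```bash
python3 -m handwheel '[[[0.0052,-0.0009,0],[0,0,-1.07],0],[[0.0103,-0.0019,0],[0,0,-2.15],0],[[0.0154,-0.003,0],[0,0,-3.2],0],[[0.0205,-0.0041,0],[0,0,-4.3],0],[[0.0257,-0.0054,0],[0,0,-5.4],0],[[0.0306,-0.0068,0],[0,0,-6.45],0],[[0.0355,-0.0083,0],[0,0,-7.5],0],[[0.0406,-0.0098,0],[0,0,-8.6],0]]'
python3 -m handwheel '[[[0,0,0],[0,0,0],0],[[0,0,0],[0,0,0],0],[[0,0,0],[0,0,0],0],[[0,0,0],[0,0,0],0],[[0,0,0],[0,0,0],0],[[0,0,0],[0,0,0],0]]'
python3 - <<'E'
from h import *
f=grab('scene');r=lambda x:cv2.resize(x,(600,600),interpolation=cv2.INTER_CUBIC)
cv2.imwrite('pics/c5.png',r(f['img'][190:340,240:390]));print(get_obs()['wrist_force'])
cv2.imwrite('pics/t5.png',grab('top')['img'])
E
```

```text
clock: 5.78
eef_pos: [0.4403, 0.0907, 0.1841]
orientation: [[-0.994, 0.105, 0.002], [0.105, 0.994, -0.0], [-0.002, 0.0, -1.0]]
wrist_force: [5.2, -2.6, -0.9]
width: 0.0097
gripper_force: 58.6
clock: 6.28
eef_pos: [0.4406, 0.0909, 0.1841]
orientation: [[-0.994, 0.107, 0.002], [0.107, 0.994, 0.0], [-0.002, 0.001, -1.0]]
wrist_force: [4.7, -1.1, -0.1]
width: 0.0098
gripper_force: 58.6
[ 6.15204856 -1.65856968 -0.07318943]
```

View pics/c5.png

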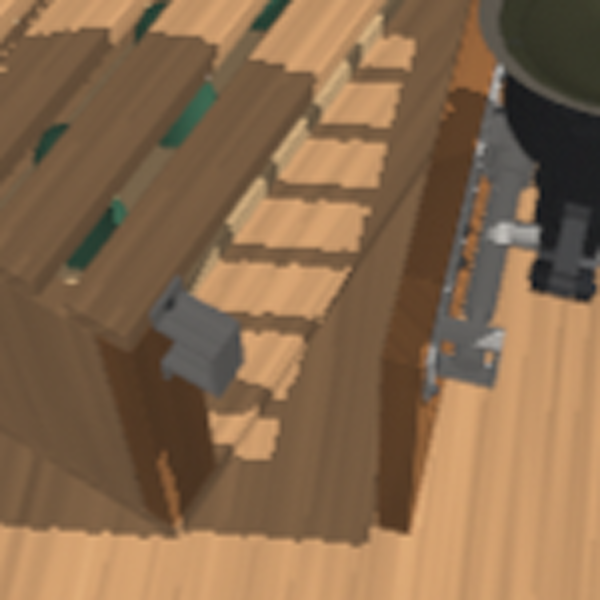

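View pics/t5.png

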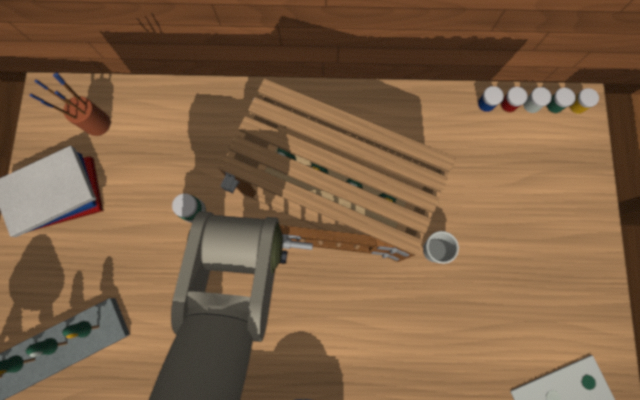

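The gate stands ajar, held by the stem. Its rail runs in the top view from about (288,235) to (390,250), and the jar at (186,207) and cup at (442,247) are unmoved. I'll check the gate angle numerically.

```bash
python3 - <<'E'
from h import *
f=grab('scene');g=grab('top')
y=np.array([.395,.918]);n=np.array([-.918,.395])
kf=np.array([.540,.119])-.045*n   # face point by the knob when shut
h=kf-.316*y;print('hinge',h)
for z in(0,.21,.235):
  P=plane(f,240+410/4,190+(530 if z==0 else 355)/4,z)[:2]-h; print(z,'edge outer rad',np.arctan2(P@n,P@y),np.linalg.norm(P))
# knob arc
for T in((.5388,.1195),(.4406,.0909)):
  P=np.array(T)-h;print(np.arctan2(P@n,P@y),np.linalg.norm(P))
# wood mask of the gate's rail in top view: line fit
im=cv2.cvtColor(g['img'],cv2.COLOR_BGR2HSV)
a=g['img'][225:265,300:375].astype(int);m=((a[...,2]-a[...,0]>50)&(a[...,2]<165)).astype(np.uint8)
v,u=np.nonzero(m);print(len(u))
P=np.array([plane(g,x+300,yy+225,.22)[:2] for x,yy in zip(u,v)],np.float32)
l=cv2.fitLine(P,cv2.DIST_HUBER,0,.01,.01).ravel();print('rail deg from y',np.degrees(np.arctan(l[0]/l[1])))
for v in range(225,262,3):print(''.join('#' if q else '.' for q in m[v-225]))
E
```

```text
hinge [ 0.45649  -0.188863]
0 edge outer rad 0.29192160733650024 0.3501506911908076
0.21 edge outer rad 0.2741401974899089 0.349395463490008
0.235 edge outer rad 0.28029725562921254 0.3607303417266401
0.145492878754476 0.31915932677739495
0.4630741780475908 0.28021389735164814
2107
rail deg from y 3.805485
.........................................############.##..#################
################...................................########.....###########
##########################################.................######......####
########################################################################...
..#########################################################################
###########################################################################
.............##############################################################
.............##############################################################
....#.......#.........###############################################..####
.#.......#.............#.####..####.###################################....
###########################...............................####..###########
............................#....#.....###.############...#.###.#.###.##...
###########.#########..#.#.#.#..#######..#..##.....####..#..##.............
```

The gate edge reads about 0.28 to 0.29 rad and the knob's arc gives 0.30, both well inside the band. It stands still and is gripped, so I hand in.

```bash
python3 -c "from station import ctrl;print(ctrl.hand_in())"
```

```text
the job is handed in; nothing more can be done
None
```

I lifted the bolt and drew it back about 40 mm, then opened the gate to about 0.29 rad (roughly 10 cm at its free edge). The job is handed in with the gripper holding the gate there; the jar and cup look unmoved, and the hand-in gave no verdict.

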